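# Turn the junction-box cover onto its locating pin and latch it

### The job

The round cover of the antenna junction box is sitting cocked on its locating pin: push it round clockwise by a lug on its edge, without lifting it off, until its notch comes to the white mark, drops over the pin and the cover lies flush all round. Make sure the pin has caught it by leaning on the lug, still clockwise, with a steady 10 to 20 N for half a second, then swing the yellow latch over the cover as far as its stop. Feel your way and never press on the cover, the latch or the box with more than 20 N, and leave the other things on the bench alone.

Things in the scene. Friction and masses are not known exactly. Their poses are not given: they have to be found in the camera images.
- pot: Round blue cast junction box, bolted to the bench on a 190 mm square plate; it cannot move. Origin on its axis at the bench surface; z up, x from the axis towards the white mark. Body 140 mm, top flange 160 mm across, flange top 68 mm above the bench. Brass glands stick out to 90 mm from the axis, all below 45 mm. Its place and yaw vary.
- pot_seat (a point): Point on the box's axis level with the black gasket face (70 mm above the bench) that the cover rests on; axes as pot. Inside it is a bore of 92 mm diameter. A steel locating pin, 10 mm diameter with rounded tip, stands 7 mm above the gasket face, 60 mm from the axis, hidden under the cover's rim near the mark.
- mark (a point): White paint mark on the flange, 75 mm from the axis along the box's x. Painted by hand: the pin really lies up to 7 degrees (about 7 mm at the pin) to either side of it, differently every time, so the mark only says where to start feeling.
- cover_mid (a point): Centre of the loose aluminium cover, half-way through its thickness (140 mm diameter, 10 mm thick, 0.55 to 0.9 kg; spigot below 89 mm across, 12 mm deep, 1.5 mm play in the bore). z is its axis, x points to the notch, y to lug_left. It starts cocked: held up 7 mm at the pin, resting on the gasket opposite, this point about 3.5 mm high. Seated flush, this point is 75 mm above the bench.
- notch (a point): Mouth of the U-notch in the cover's rim, at its top face, 66 mm from the cover's centre; 13 mm wide, 18 mm deep, right through. It starts 25 to 78 degrees anticlockwise (from above) of the mark. Once the notch is over the pin the cover drops by its own weight; it then has 2 to 3 mm of play either way at the pin and further pushing comes up hard against the pin.
- lug_left (a point): Centre of the lug on the rim 90 degrees anticlockwise of the notch, 85 mm from the cover's centre. It stands out to 95 mm, is 14 mm wide along the rim and reaches 3 to 22 mm above the cover's underside. Pushed on its anticlockwise side along an arc about the box's axis it takes 2 to 9 N to slide the cover round; nothing stands beside or above that arc.
- lug_right (a point): Centre of the same kind of lug on the opposite side, 90 degrees clockwise of the notch.
- latch (a joint): Swing latch on a vertical hinge pin: 0 rad is open (arm clear of the cover), 1.571 rad is shut at its hard stop, the arm pointing at the box's axis. It closes clockwise seen from above, has steady friction (about 4 N at the stud) and stays where it is left. It starts between 0 and 0.3.
- latch_pivot (a point): Point on the latch's hinge axis, 104 mm from the box's axis in the direction 45 degrees anticlockwise of the mark, 86 mm above the bench (half-way up the arm). The yellow arm is 8 mm thick, 16 mm wide, its underside 82 mm above the bench, 2 mm above the flush cover's top; it cannot pass over a cover that is still cocked.
- latch_stud (a point): Black upright round stud on the free end of the latch arm, 12 mm diameter, 50 mm from the hinge axis, rising from the arm's top (90 mm above the bench) to 120 mm above the bench. This point is on its axis, 104 mm above the bench. Push it round with shut fingers.
- handheld: Black handheld radio lying on the bench, 105 x 56 x 32 mm with a stub aerial; origin under its middle. Leave alone.
- phone: Silver mobile phone lying flat, 140 x 68 x 9 mm. Leave alone.
- case: Green and black glasses case, 155 x 62 x 43 mm. Leave alone.
- coupling: Orange plastic pipe coupling standing on end, 116 mm diameter, 70 mm high. Leave alone.
- driver: Screwdriver lying on the bench. Leave alone.
- spanner: Spanner lying on the bench. Leave alone.
- grease: Green grease tin with a grey lid, 60 mm diameter, 50 mm high, standing 0.165 to 0.2 m from the box's axis on the box's -y side (to the right when looking from the axis to the mark). Leave alone.

How it is judged (in metres and radians):
On the way, in this order (a step that is already met when the one before it is completed fails the run):
1. the cover has dropped flush with its notch over the pin, and is leaned on with a steady 10 to 20 N to prove that the pin has caught it (z of cover_mid in the frame of pot_seat below 0.0065 m and angle between cover_mid's own z axis and vertical below 0.018 rad and x of notch in the frame of pot above 0.05 m and y of notch in the frame of pot between -0.014 and 0.014 m and contact force between the fingers and cover between 8 and 22 N), for 0.3 s.
2. the latch is swung over the cover to its stop (value of joint latch above 1.51 rad), for 0.2 s.
At the end, for the whole second after the job is handed in: The cover lies flush (centre within 1.5 mm of its seated height, tilt under 1 degree) with its notch over the pin, within 14 mm of the mark's radial line, and the latch is over the cover within 0.06 rad of its stop (z of cover_mid in the frame of pot_seat below 0.0065 m and angle between cover_mid's own z axis and vertical below 0.018 rad and x of notch in the frame of pot above 0.05 m and y of notch in the frame of pot between -0.014 and 0.014 m and value of joint latch above 1.51 rad); the robot touches nothing.
It fails at once if the robot pressed on the cover with more than 22 N (contact force between any of the fingers, the arm and cover above 22 N).
It fails at once if the robot pressed on the latch or the box with more than 22 N (contact force between any of the fingers, the arm and pot above 22 N).
It fails at once if the cover was lifted off its seat (z of cover_mid in the frame of pot_seat above 0.02 m).
It fails at once if a bystander was moved (distance of any of handheld, phone, case, coupling, driver, spanner, grease from where it was at the start of the episode above 0.02 m).
It also fails if it takes over 58 s, if anything falls off the work surface, if the arm or the gripper's body presses on something with over 40 N, if the wrist force passes 120 N, or if a joint passes its speed limit or range.

### The arm

A 6-joint arm with a two-finger parallel gripper is mounted at the origin on the work surface. World frame = base frame: x ahead of the robot, y to its left, z up, the work surface at z = 0. Lengths are in mm, angles in rad, forces in N, time in s.
With the tool pointing down it reaches from about 400 to 925 mm from the base axis. Payload 12.5 kg.
Tool frame: the origin (TCP) lies at the very end of the fingers, on their centre line; the grasp point (between the pads) lies 19 mm behind it; z points along the fingers, y is the direction in which the jaws open and shut (so a half turn about z gives the same grasp; the last joint's range is limited). The gripper opens to 95 mm and grips with 3 to 60 N. Pads are 20 mm wide; open, the fingers measure 119 mm over their backs; the gripper's body (75 mm by 180 mm) begins 59 mm behind the grasp point.
Start: joints at [1.041, 0.491, 1.559, -0, 1.092, -0.106], TCP at [257.003, 569.733, 214.661] pointing down, gripper open.
Joint ranges: [-3.1, 3.1], [-0.84, 2.19], [0.05, 2.79], [-1.13, 4.28], [0.06, 2.93], [-2.69, 2.69]. Speed limits (rad/s): [2.22, 2.22, 2.79, 3.14, 3.14, 3.14].

### API

Orientations are given as [roll, pitch, yaw] about the fixed x, y, z axes, in that order (R = Rz(yaw) Ry(pitch) Rx(roll)).
In Python, from cell import env gives the robot as it stands.
- The arm moves only by the shell command python3 -m pendant 'ROWS'. ROWS is JSON, a list that holds one entry, the list of rows, each a list of 5 numbers: the opening, from 0 (shut) to 1 (fully open), then the shift along the tool's x, y, z in m, then the turn about the tool's z in rad. A call has exactly 8 rows; each row is the pose to reach, as a shift and turn from the pose commanded when the call began, along the tool's axes at that moment; what a row does not reach only later rows make up. A row lasts 1/10 s, in which the tool goes at most 50 mm and 8.59 degrees, less where a joint would pass 70% of its speed; a pose out of reach is approached as far as the arm can. A call with a gripper value outside its range is refused whole. The fingers move at their own pace and stop on an object; the grip force is fixed at half the most. Time passes only in rows, so rows that repeat a pose let the fingers close, or fill a call up. It gives the time, the measured TCP pose, the force and the opening at its end, in the units of the state.
- env.state(): the state, without advancing time (a new reading comes with each control period).
- env.read_camera(name): name is "scene" or "side" or "wrist"; returns a dict with "image" (384x512x3 uint8, blue, green, red), "range_z" (384x512 float32, mm along the optical axis (not along the pixel's ray), 0 where there is no reading), "fx", "fy", "cx", "cy" (pixels), "rvec" (rotation vector, rad) and "tvec" (3), from world to camera coordinates, as OpenCV has them; the wrist camera has in their place "tool_from_camera" (4x4, takes a point from camera to tool coordinates, whose origin is the TCP and whose axes are the flange's). Camera axes: x right, y down, z forward; pixel columns grow to the right and rows downward; lengths in mm; the calibration is good to about 2 mm. A picture is of the moment at which its call begins: read the wrist's pose just before it.
- env.job_done(): hands the job in, once; it reports no verdict.
The state is a dict: "t": time; "joints": joint angles; "qvel": joint speeds; "tau": joint torques, N m; "eef_pos": TCP position; "tcp_rot": TCP orientation; "ft_force": force on the tool from outside, world axes, zero at the start; "moment": the same for the moment, N m; "opening": opening from 0.0 (shut) to 1.0 (fully open).
Only numpy, scipy, OpenCV 4.12 (cv2) and the standard library are available. Lean on these libraries where they do the work, as an engineer would, in place of code of your own. Each camera call takes 0.05 s, during which the arm holds its last target. There are 200 camera calls.

## Working session

There is one attempt and no reset: what is moved stays moved. The work goes in short steps, Python scripts to look and compute and a shell command to move; the robot and the scene stay as the last step left them, time stands still between calls to the robot, and variables do not carry over. Pictures are saved under pics/ and viewed, about 8 in all and at most 12, crops included, and the job is handed in when it is done.

```bash
ls; mkdir -p pics
python3 - <<'E'
from cell import env
import cv2,numpy as np,pickle
print(env.state())
for n in ["scene","side"]:
    c=env.read_camera(n); cv2.imwrite(f"pics/{n}.png",c["image"]); pickle.dump(c,open(n+".pkl","wb"))
    print({k:v for k,v in c.items() if k not in("image","range_z")})
a=[cv2.imread(f"pics/{n}.png") for n in("scene","side")]
E
```

```text
pics
{'t': 0.0, 'joints': array([ 1.04138839e+00,  4.91561920e-01,  1.55948648e+00, -9.06938786e-06,
        1.09165045e+00, -1.05599741e-01]), 'qvel': array([-0.00148945,  0.00018017,  0.00133775, -0.00072219,  0.00060211,
       -0.00049126]), 'tau': array([-1.05495878e-03, -6.12627482e+01, -2.58183879e+01,  6.91361446e-02,
        4.83515114e-02, -1.00580505e-04]), 'eef_pos': array([256.87625497, 569.49810375, 214.04751857]), 'tcp_rot': array([-3.14049177e+00, -1.08598549e-04,  2.71778859e+00]), 'ft_force': array([-0.86135406, -0.24137224,  0.14976562]), 'moment': array([0.03286746, 0.01978302, 0.01255394]), 'opening': 0.9995624686834976}
{'fx': 415.63590355764774, 'fy': 415.63590355764774, 'cx': 255.51425840794386, 'cy': 197.5199660721509, 'rvec': array([ 0.81664183,  2.36699292, -1.29562877]), 'tvec': array([ 420.59345983,  -71.78481973, 1769.44789466])}
{'fx': 394.13037965425264, 'fy': 394.13037965425264, 'cx': 259.2407070248123, 'cy': 194.54633102536175, 'rvec': array([ 2.2660498 , -0.1944621 ,  0.05822993]), 'tvec': array([-505.31610274,  120.90440326, 1219.80540829])}
```

View pics/scene.png

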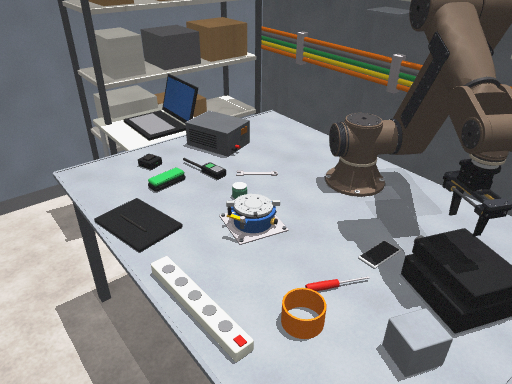

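View pics/side.png

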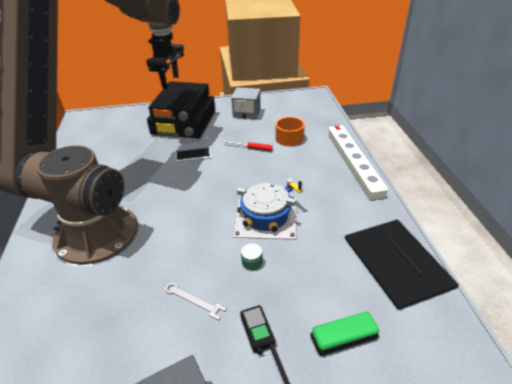

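The junction box is at scene (253,212) and side (266,205), with the yellow latch at side (295,187) and the grease tin at side (252,257). Next I'll compute the cover's position and look at enlarged crops.

```bash
cat > h.py <<'E'
import cv2,numpy as np,pickle
from scipy.spatial.transform import Rotation as Ro
def pts(c,u,v,T=None):
    z=c["range_z"][v,u].astype(float)
    p=np.stack([(u-c["cx"])/c["fx"]*z,(v-c["cy"])/c["fy"]*z,z],-1)
    if T is None:
        R,_=cv2.Rodrigues(c["rvec"]); return (p-c["tvec"])@R
    return p@T[:3,:3].T+T[:3,3]
def ray(c,uv,h,T=None):
    "intersect pixel ray with world z=h"
    d=np.array([(uv[0]-c["cx"])/c["fx"],(uv[1]-c["cy"])/c["fy"],1.])
    if T is None:
        R,_=cv2.Rodrigues(c["rvec"]); d=R.T@d; o=-R.T@c["tvec"]
    else: d=T[:3,:3]@d; o=T[:3,3]
    return o+d*(h-o[2])/d[2]
def tool(s):
    T=np.eye(4); T[:3,:3]=Ro.from_euler("xyz",s["tcp_rot"]).as_matrix(); T[:3,3]=s["eef_pos"]; return T
E
python3 - <<'E'
from h import *
for n,(u0,u1,v0,v1) in {"scene":(205,300,170,250),"side":(220,320,165,280)}.items():
    c=pickle.load(open(n+".pkl","rb"))
    v,u=np.mgrid[v0:v1,u0:u1]; p=pts(c,u.ravel(),v.ravel())
    m=(p[:,2]>76)&(p[:,2]<90); q=p[m].astype(np.float32)
    print(n,m.sum(),cv2.minEnclosingCircle(q[:,:2]),np.median(q,0))
    cv2.imwrite(f"pics/{n}c.png",cv2.resize(c["image"][v0:v1,u0:u1],None,fx=6,fy=5,interpolation=2) if 0 else cv2.resize(c["image"][v0:v1,u0:u1],None,fx=5,fy=5,interpolation=2))
s=cv2.imread("pics/sidec.png");print(s.shape)
c=pickle.load(open("side.pkl","rb"))
print(ray(c,(266,200),82),ray(c,(252,250),50))
E
```

```text
Traceback (most recent call last):
cv2.error: OpenCV(4.12.0) /io/opencv/modules/imgproc/src/shapedescr.cpp:201: error: (-215:Assertion failed) count >= 0 && (depth == CV_32F || depth == CV_32S) in function 'minEnclosingCircle'
```

Run:
```python
from h import *
for n,(u0,u1,v0,v1) in {"scene":(205,300,170,250),"side":(220,320,165,280)}.items():
    c=pickle.load(open(n+".pkl","rb"))
    v,u=np.mgrid[v0:v1,u0:u1]; p=pts(c,u.ravel(),v.ravel())
    m=(p[:,2]>74)&(p[:,2]<90); q=np.ascontiguousarray(p[m][:,:2],np.float32)
    print(n,m.sum(),cv2.minEnclosingCircle(q),np.median(p[m],0), np.percentile(q,[3,97],axis=0))
    cv2.imwrite(f"pics/{n}c.png",cv2.resize(c["image"][v0:v1,u0:u1],None,fx=5,fy=5,interpolation=2))
c=pickle.load(open("side.pkl","rb"))
print(ray(c,(266,200),82),ray(c,(252,250),50))
```

```text
scene 791 ((548.9811401367188, 0.05094492435455322), 100.10526275634766) [538.12649046  -8.21071731  85.29528236] [[465.73863525 -81.53013382]
 [628.42181396  42.84141121]]
side 1168 ((545.6343994140625, -0.46114635467529297), 100.96027374267578) [526.4370618  -30.76229838  85.32244531] [[464.11897919 -90.04087181]
 [609.11148193  35.83112514]]
[529.13178718 -34.76160776  82.        ] [ 460.90297309 -198.04893265   50.        ]
```

View pics/sidec.png

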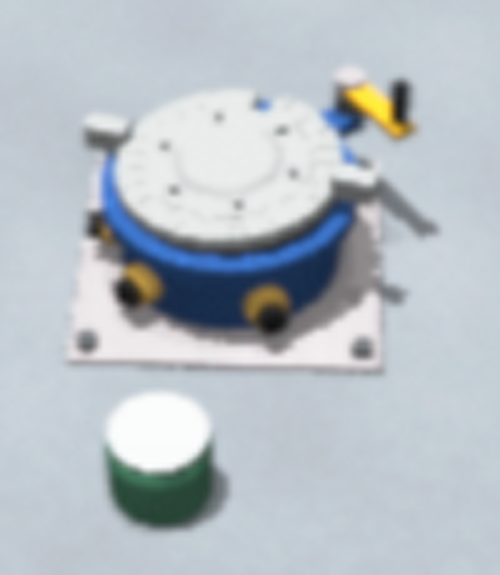

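Run:
```python
from h import *
c=pickle.load(open("side.pkl","rb"));s=pickle.load(open("scene.pkl","rb"))
f=lambda x,y:(220+x/5,165+y/5)
P={k:ray(c,f(*a),h) for k,a,h in [("notch",(262,100),83),("lugL",(107,122),92),("lugR",(353,172),89),("piv",(349,84),90),("studtop",(403,84),120),("holeC",(229,156),84),("grease",(158,432),50)]}
for k,p in P.items(): print(k,p.round(0))
for n,cc,(u0,u1,v0,v1) in [("scene",s,(205,300,170,250)),("side",c,(220,320,165,280))]:
    v,u=np.mgrid[v0:v1,u0:u1]; u=u.ravel();v=v.ravel();p=pts(cc,u,v)
    im=cc["image"][v,u].astype(int)
    m=(p[:,2]>74)&(p[:,2]<88)&(im.min(1)>150); q=p[m]
    from scipy.optimize import least_squares
    # plane + coverage circle
    A=np.c_[q[:,:2],np.ones(len(q))]; 
    r=np.linalg.lstsq(A,q[:,2],rcond=None)[0]
    print(n,m.sum(),"plane",r,"med",np.median(q,0),"mean",q.mean(0))
```

```text
notch [561.  32.  83.]
lugL [461.  17.  92.]
lugR [601. -54.  89.]
piv [617.  29.  90.]
studtop [640. -14. 120.]
holeC [531. -19.  84.]
grease [ 459. -203.   50.]
scene 499 plane [ 4.41745959e-02 -5.63188320e-03  6.12822111e+01] med [523.0776298  -18.00901264  85.10863243] mean [526.36765892 -19.29303645  84.64294582]
side 801 plane [ 4.55566127e-02 -1.33775063e-02  6.04771101e+01] med [516.42508777 -28.48788817  84.66627056] mean [520.80116064 -26.24489676  84.55413813]
```

View pics/scenec.png

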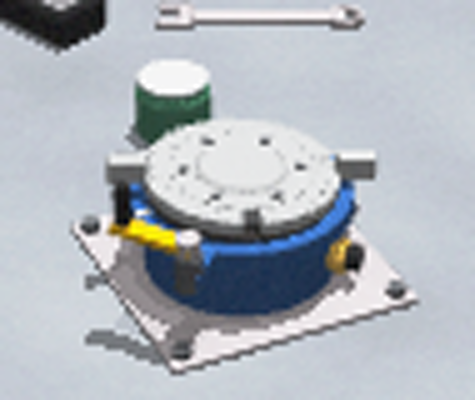

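The box axis is near (531,-18) and the mark direction is about -16°. The notch is at about 59° and lug_left at about 150°, which agrees with the 75° offset from the mark and the 45° latch pivot. I'll move above lug_left with the fingers shut and look with the wrist camera.

```bash
python3 -m pendant '[[[0,-0.034,-0.037,-0.01,0],[0,-0.068,-0.073,-0.02,0],[0,-0.102,-0.11,-0.03,0],[0,-0.137,-0.147,-0.04,0],[0,-0.171,-0.183,-0.05,0],[0,-0.205,-0.22,-0.06,0],[0,-0.239,-0.257,-0.066,0],[0,-0.273,-0.293,-0.066,0]]]'
python3 -m pendant '[[[0,-0.034,-0.037,0,0],[0,-0.068,-0.073,0,0],[0,-0.102,-0.11,0,0],[0,-0.137,-0.147,0,0],[0,-0.137,-0.147,0,0],[0,-0.137,-0.147,0,0],[0,-0.137,-0.147,0,0],[0,-0.137,-0.147,0,0]]]'
python3 - <<'E'
from cell import env
from h import *
s=env.state(); c=env.read_camera("wrist"); pickle.dump((s,c),open("w1.pkl","wb"))
print(s["t"],s["eef_pos"],s["tcp_rot"],s["ft_force"],s["opening"]); print(c["tool_from_camera"].round(3),c["fx"],c["cx"],c["cy"])
cv2.imwrite("pics/w1.png",cv2.resize(c["image"],(800,600)))
E
```

```text
t: 0.9
eef_pos: [383.4, 195.0, 281.2]
tcp_rot: [3.141, 0.001, 2.718]
ft_force: [0.6, 0.7, -0.4]
opening: 0.379
t: 1.7
eef_pos: [447.2, 7.6, 280.5]
tcp_rot: [3.141, -0.0, 2.72]
ft_force: [-0.4, 0.4, -0.1]
opening: 0.003
1.7 [447.22942912   7.58187887 280.5371311 ] [ 3.14144647e+00 -1.12660880e-04  2.71971840e+00] [-0.3665469   0.35219743 -0.10422985] 0.002873855364666721
[[   0.      -0.972   -0.236   64.758]
 [   1.       0.      -0.      -1.612]
 [   0.      -0.236    0.972 -170.644]
 [   0.       0.       0.       1.   ]] 265.03317467889144 252.62183708819663 187.36168600971843
```

View pics/w1.png

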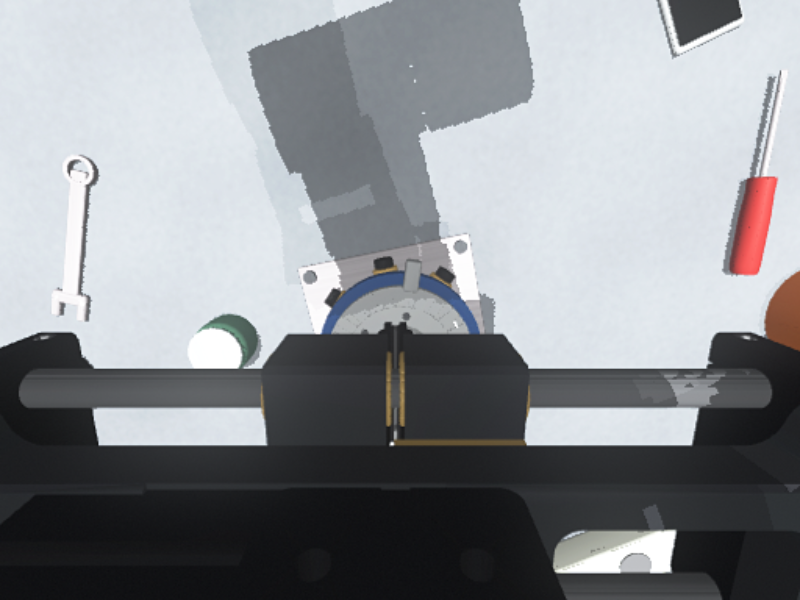

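This wrist view shows lug_left at (412,275), with the gripper hiding the rest of the box. I'll back off along tool -x for one full close look.

```bash
python3 -m pendant '[[[0,-0.045,0,0,0],[0,-0.09,0,0,0],[0,-0.135,0,0,0],[0,-0.17,0,0,0],[0,-0.17,0,0,0],[0,-0.17,0,0,0],[0,-0.17,0,0,0],[0,-0.17,0,0,0]]]'
python3 - <<'E'
from cell import env
from h import *
s=env.state(); c=env.read_camera("wrist"); pickle.dump((s,c),open("w2.pkl","wb"))
print(s["t"],s["eef_pos"],s["tcp_rot"],s["ft_force"],s["opening"])
T=tool(s)@c["tool_from_camera"]; Ti=np.linalg.inv(T)
p=Ti[:3,:3]@np.array([531,-18,80])+Ti[:3,3]; u,v=(p[:2]/p[2]*c["fx"]+[c["cx"],c["cy"]]).astype(int); print(u,v)
u0=max(0,u-100);v0=max(0,v-75);print(u0,v0)
cv2.imwrite("pics/w2.png",cv2.resize(c["image"][v0:v0+150,u0:u0+200],None,fx=4,fy=4,interpolation=2))
E
```

```text
t: 2.55
eef_pos: [601.9, -62.7, 281.0]
tcp_rot: [3.141, 0.0, 2.719]
ft_force: [-0.3, -0.5, 0.5]
opening: 0.004
2.55 [601.89896187 -62.66345533 281.03829967] [3.14140236e+00 3.99265193e-04 2.71882283e+00] [-0.25816714 -0.45493072  0.46496816] 0.004141776031382991
262 109
162 34
```

View pics/w2.png

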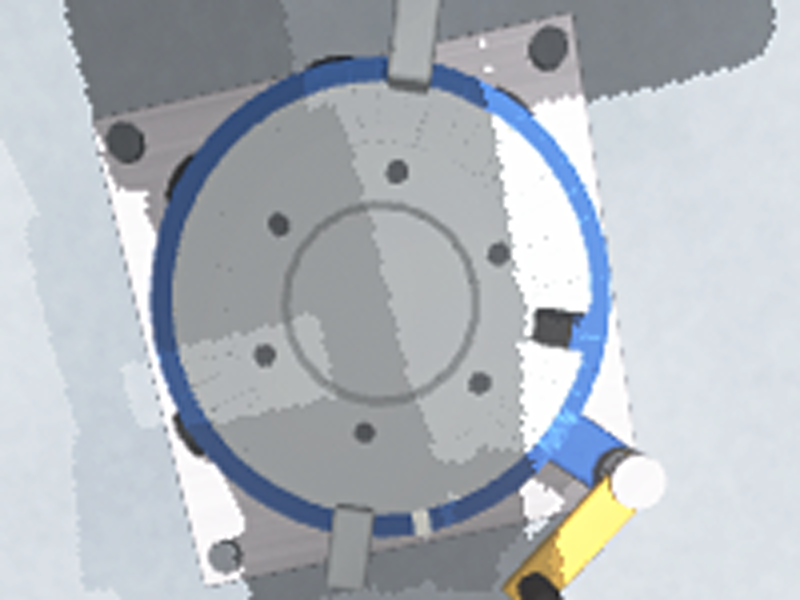

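The crop shows the cover centre at (380,303), notch (555,328), mark (421,523), lug_left (413,40), lug_right (350,545), pivot (638,482) and stud (540,590).

Run:
```python
from h import *
s,c=pickle.load(open("w2.pkl","rb")); T=tool(s)@c["tool_from_camera"]
f=lambda a:(162+a[0]/4-.4,34+a[1]/4-.4)
r=lambda a,h:ray(c,f(a),h,T)
C=r((380,303),84)
for k,a,h in [("center",(380,303),84),("flangeTop?",(380,300),68),("notch",(556,328),84),("mark",(421,523),68),("lugL_in",(408,82),95.5),("lugL",(414,40),95.5),("lugR_end",(348,588),95.5),("lugR_in",(352,508),95.5),("piv",(638,482),93),("stud",(540,590),120),
 ("flL",(152,303),68),("flR",(608,290),68),("flT",(385,57),68),("flB",(378,535),68)]:
    p=r(a,h); d=p-C; print(k,p.round(1),"r",np.hypot(*d[:2]).round(1),"ang",np.degrees(np.arctan2(d[1],d[0])).round(1))
v,u=np.mgrid[34:184,162:362];u=u.ravel();v=v.ravel();q=pts(c,u,v,T)
m=(q[:,2]>64)&(q[:,2]<69.5);e=q[m][:,:2]
from scipy.optimize import least_squares
d=np.hypot(*(e-C[:2]).T);print(m.sum(),np.percentile(d,[5,50,95]))
e=e[(d>66)&(d<84)]
o=least_squares(lambda x:np.hypot(e[:,0]-x[0],e[:,1]-x[1])-x[2],[C[0],C[1],75],loss="soft_l1");print("ring fit",o.x)
m=(np.hypot(*(q[:,:2]-C[:2]).T)<60);A=np.c_[q[m][:,:2]-C[:2],np.ones(m.sum())];print("plane",np.linalg.lstsq(A,q[m][:,2],rcond=None)[0])
```

```text
center [528.2 -25.4  84. ] r 0.0 ang 0.0
flangeTop? [526.6 -24.5  68. ] r 1.8 ang 148.4
notch [559.7  25.   84. ] r 59.5 ang 58.0
mark [604.1 -42.6  68. ] r 77.8 ang -12.8
lugL_in [472.4   8.7  95.5] r 65.4 ang 148.5
lugL [462.4  15.1  95.5] r 77.3 ang 148.4
lugR_end [610.  -74.1  95.5] r 95.2 ang -30.8
lugR_in [585.4 -61.5  95.5] r 67.6 ang -32.2
piv [617.3  30.1  93. ] r 105.0 ang 31.9
stud [631.1 -15.8 120. ] r 103.4 ang 5.3
flL [495.  -97.2  68. ] r 79.0 ang -114.8
flR [556.   48.9  68. ] r 79.4 ang 69.5
flT [457.    8.3  68. ] r 78.8 ang 154.6
flB [601.7 -58.7  68. ] r 80.7 ang -24.4
1835 [72.25545715 76.48558785 86.27070258]
ring fit [529.25080072 -25.80401675  76.33986847]
plane [ 0.1548305  -0.10255784 91.43187361]
```

Wrist-based estimates: axis A ≈ (528.5,-25), mark at -13° (pivot 105 mm out at 32°, which fits) and notch 71° anticlockwise of the mark. lug_left is at 148.5° and the latch is at about 0.27 rad. I'll go down behind lug_left with the tool x axis radial.

```bash
python3 -m pendant '[[[0,0.045,-0.004,0,0.04],[0,0.09,-0.008,0,0.08],[0,0.135,-0.011,0,0.127],[0,0.171,-0.014,0,0.127],[0,0.171,-0.014,0.05,0.127],[0,0.171,-0.014,0.1,0.127],[0,0.171,-0.014,0.13,0.127],[0,0.171,-0.014,0.13,0.127]]]'
python3 -m pendant '[[[0,0,0,0.02,0],[0,0,0,0.04,0],[0,0,0,0.06,0],[0,0,0,0.07,0],[0,0,0,0.07,0],[0,0,0,0.07,0],[0,0,0,0.07,0],[0,0,0,0.07,0]]]'
cat > st.py <<'E'
from cell import env
from h import *
import sys
s=env.state(); p=s["eef_pos"]; y=s["tcp_rot"][2]; f=s["ft_force"]
ex=np.array([np.cos(y),np.sin(y)]);ey=np.array([np.sin(y),-np.cos(y)])
d=p[:2]-np.array([528.5,-25])
print("t%.2f z%.1f yaw%.2f x%.2f y%.2f Fx%.1f Fy%.1f Fz%.1f"%(s["t"],p[2],np.degrees(y),d@ex,d@ey,f[:2]@ex,f[:2]@ey,f[2]))
lim=float(sys.argv[1]) if len(sys.argv)>1 else 99
sys.exit(abs(f[:2]@ey)>lim)
E
python3 st.py
```

```text
t: 3.4
eef_pos: [439.0, -5.5, 148.3]
tcp_rot: [-3.14, -0.005, 2.591]
ft_force: [1.0, -0.3, 0.7]
opening: 0.008
t: 4.2
eef_pos: [441.3, -6.0, 81.3]
tcp_rot: [3.141, 0.001, 2.591]
ft_force: [0.2, -0.8, 0.4]
opening: 0.007
t4.20 z81.3 yaw148.44 x84.22 y-29.43 Fx-0.6 Fy-0.6 Fz0.4False
```

```bash
python3 -m pendant '[[[0,0.001,0.001,0,0],[0,0.002,0.002,0,0],[0,0.002,0.003,0,0],[0,0.002,0.004,0,0],[0,0.002,0.005,0,0],[0,0.002,0.006,0,0],[0,0.002,0.006,0,0],[0,0.002,0.006,0,0]]]' >/dev/null; python3 st.py 1.8 &&
python3 -m pendant '[[[0,0,0.0005,0,0],[0,0,0.001,0,0],[0,0,0.0015,0,0],[0,0,0.002,0,0],[0,0,0.0025,0,0],[0,0,0.003,0,0],[0,0,0.003,0,0],[0,0,0.003,0,0]]]' >/dev/null; python3 st.py 1.8 &&
python3 -m pendant '[[[0,0,0.0005,0,0],[0,0,0.001,0,0],[0,0,0.0015,0,0],[0,0,0.002,0,0],[0,0,0.0025,0,0],[0,0,0.003,0,0],[0,0,0.003,0,0],[0,0,0.003,0,0]]]' >/dev/null; python3 st.py 1.8
```

```text
t5.00 z80.5 yaw148.44 x86.58 y-23.57 Fx-0.2 Fy-0.5 Fz0.1
t5.00 z80.5 yaw148.44 x86.58 y-23.57 Fx-0.2 Fy-0.5 Fz0.1
t5.00 z80.5 yaw148.44 x86.58 y-23.57 Fx-0.2 Fy-0.5 Fz0.1False
False
False
```

```bash
sed -i 's/sys.exit(\(.*\))$/sys.exit(int(\1))/' st.py
python3 -m pendant '[[[0,0,0.0005,0,0],[0,0,0.001,0,0],[0,0,0.0015,0,0],[0,0,0.002,0,0],[0,0,0.0025,0,0],[0,0,0.003,0,0],[0,0,0.003,0,0],[0,0,0.003,0,0]]]' >/dev/null; python3 st.py 1.8 &&
{ python3 -m pendant '[[[0,0,0.0005,0,0],[0,0,0.001,0,0],[0,0,0.0015,0,0],[0,0,0.002,0,0],[0,0,0.0025,0,0],[0,0,0.003,0,0],[0,0,0.003,0,0],[0,0,0.003,0,0]]]' >/dev/null; python3 st.py 1.8; }
```

```text
t5.80 z80.5 yaw148.44 x86.58 y-20.58 Fx-0.7 Fy1.3 Fz-0.8
t6.60 z80.5 yaw148.44 x86.58 y-17.57 Fx-0.0 Fy-0.1 Fz0.3
```

```bash
python3 -m pendant '[[[0,0,0.0005,0,0],[0,0,0.001,0,0],[0,0,0.0015,0,0],[0,0,0.002,0,0],[0,0,0.002,0,0],[0,0,0.002,0,0],[0,0,0.002,0,0],[0,0,0.002,0,0]]]' >/dev/null; python3 st.py 1.8 &&
{ python3 -m pendant '[[[0,0,0.0005,0,0],[0,0,0.001,0,0],[0,0,0.0015,0,0],[0,0,0.002,0,0],[0,0,0.002,0,0],[0,0,0.002,0,0],[0,0,0.002,0,0],[0,0,0.002,0,0]]]' >/dev/null; python3 st.py 1.8; }
```

```text
t7.40 z80.5 yaw148.44 x86.55 y-15.57 Fx0.2 Fy0.3 Fz0.3
t8.20 z80.5 yaw148.44 x86.56 y-13.60 Fx-0.2 Fy0.6 Fz0.5
```

```bash
python3 -m pendant '[[[0,0,0.0005,0,0],[0,0,0.001,0,0],[0,0,0.0015,0,0],[0,0,0.002,0,0],[0,0,0.002,0,0],[0,0,0.002,0,0],[0,0,0.002,0,0],[0,0,0.002,0,0]]]' >/dev/null; python3 st.py 1.8
python3 - <<'E'
from cell import env
from h import *
c=env.read_camera("wrist"); d=env.read_camera("side")
a=cv2.resize(c["image"][120:270,170:340],None,fx=3,fy=3,interpolation=2)
b=cv2.resize(d["image"][150:240,215:315],None,fx=5,fy=5,interpolation=2)[:450]
cv2.imwrite("pics/m.png",np.hstack([a[:,:400],b[:,:400]]))
E
```

```text
t9.00 z80.5 yaw148.44 x86.66 y-11.64 Fx0.7 Fy-2.1 Fz1.0
```

View pics/m.png

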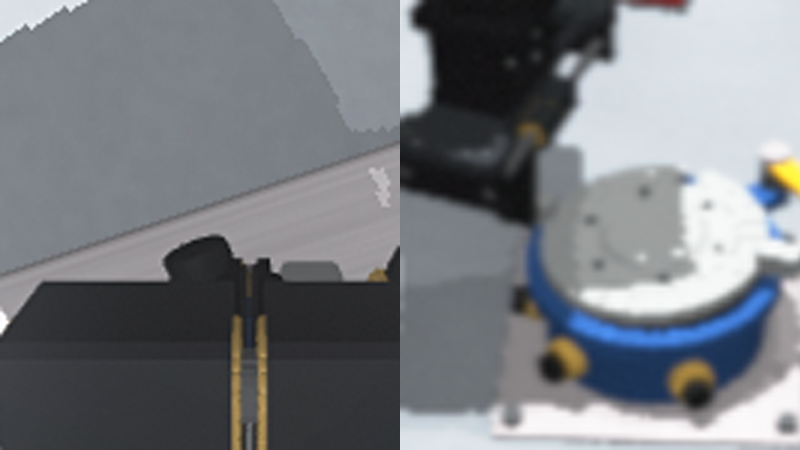

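The wrist crop shows the thin shut finger at (250,270) next to the lug at (310,270), and Fy = -2 N says contact is just starting. Now I push along the arc, first at half speed.

```bash
python3 -m pendant '[[[0,0.0002,0.0013,0,0.015],[0,0.0003,0.0026,0,0.03],[0,0.0004,0.0039,0,0.045],[0,0.0005,0.0052,0,0.06],[0,0.0006,0.0065,0,0.075],[0,0.0007,0.0078,0,0.09],[0,0.0007,0.0091,0,0.105],[0,0.0008,0.0105,0,0.12]]]' >/dev/null; python3 st.py 12 && { python3 -m pendant '[[[0,0.0002,0.0013,0,0.015],[0,0.0003,0.0026,0,0.03],[0,0.0004,0.0039,0,0.045],[0,0.0005,0.0052,0,0.06],[0,0.0006,0.0065,0,0.075],[0,0.0007,0.0078,0,0.09],[0,0.0007,0.0091,0,0.105],[0,0.0008,0.0105,0,0.12]]]' >/dev/null; python3 st.py 12; }
```

```text
t9.90 z80.4 yaw141.50 x87.56 y-12.31 Fx2.4 Fy-7.0 Fz3.5
t10.70 z80.2 yaw134.62 x87.86 y-12.57 Fx3.3 Fy-8.1 Fz3.2
```

```bash
python3 -m pendant '[[[0,0.0001,0.0013,0,0.015],[0,0.0002,0.0026,0,0.03],[0,0.0003,0.0039,0,0.045],[0,0.0003,0.0052,0,0.06],[0,0.0003,0.0065,0,0.075],[0,0.0003,0.0078,0,0.09],[0,0.0003,0.0091,0,0.105],[0,0.0003,0.0105,0,0.12]]]' >/dev/null; python3 st.py 12 && { python3 -m pendant '[[[0,0.0001,0.0013,0,0.015],[0,0.0002,0.0026,0,0.03],[0,0.0003,0.0039,0,0.045],[0,0.0003,0.0052,0,0.06],[0,0.0003,0.0065,0,0.075],[0,0.0003,0.0078,0,0.09],[0,0.0003,0.0091,0,0.105],[0,0.0003,0.0105,0,0.12]]]' >/dev/null; python3 st.py 12; } && { python3 -m pendant '[[[0,0.0001,0.0013,0,0.015],[0,0.0002,0.0026,0,0.03],[0,0.0003,0.0039,0,0.045],[0,0.0003,0.0052,0,0.06],[0,0.0003,0.0065,0,0.075],[0,0.0003,0.0078,0,0.09],[0,0.0003,0.0091,0,0.105],[0,0.0003,0.0105,0,0.12]]]' >/dev/null; python3 st.py 12; }
```

```text
t11.50 z80.1 yaw127.75 x87.75 y-12.95 Fx5.5 Fy-8.0 Fz2.3
t12.30 z80.0 yaw120.87 x87.62 y-13.36 Fx6.5 Fy-9.5 Fz4.0
t13.10 z79.9 yaw114.00 x87.44 y-13.87 Fx9.6 Fy-10.8 Fz5.6
```

Fx (+9.6 N) and Fz (+5.6 N) are friction from the finger sliding inward and from the lug rising as it turns. I'll let the tool drift outward and up slightly to relieve them.

```bash
python3 -m pendant '[[[0,0.0005,0.0005,-0.0002,0.006],[0,0.001,0.0012,-0.0004,0.014],[0,0.0015,0.002,-0.0006,0.023],[0,0.002,0.003,-0.0008,0.035],[0,0.0025,0.004,-0.001,0.046],[0,0.003,0.005,-0.0012,0.057],[0,0.0033,0.006,-0.0013,0.068],[0,0.0035,0.007,-0.0015,0.078]]]' >/dev/null; python3 st.py 12
```

```text
t13.90 z81.5 yaw109.53 x88.73 y-12.07 Fx-0.4 Fy-4.7 Fz-2.9
```

```bash
python3 -m pendant '[[[0,0.0002,0.0013,0,0.015],[0,0.0004,0.0026,-0.0001,0.03],[0,0.0006,0.0039,-0.0002,0.045],[0,0.0008,0.0052,-0.0003,0.06],[0,0.0009,0.0065,-0.0004,0.075],[0,0.001,0.0078,-0.0005,0.09],[0,0.0011,0.0091,-0.0005,0.105],[0,0.0012,0.0105,-0.0005,0.12]]]' >/dev/null; python3 st.py 12 && { python3 -m pendant '[[[0,0.0002,0.0013,0,0.015],[0,0.0004,0.0026,-0.0001,0.03],[0,0.0006,0.0039,-0.0002,0.045],[0,0.0008,0.0052,-0.0003,0.06],[0,0.0009,0.0065,-0.0004,0.075],[0,0.001,0.0078,-0.0005,0.09],[0,0.0011,0.0091,-0.0005,0.105],[0,0.0012,0.0105,-0.0005,0.12]]]' >/dev/null; python3 st.py 12; }
```

```text
t14.70 z82.1 yaw102.64 x88.97 y-12.14 Fx-3.2 Fy-5.8 Fz-2.3
t15.50 z82.9 yaw95.78 x89.37 y-11.97 Fx-1.0 Fy-6.3 Fz-0.5
```

```bash
python3 -m pendant '[[[0,0.0001,0.0005,0,0.006],[0,0.0001,0.001,0,0.012],[0,0.0001,0.0015,0,0.018],[0,0.0002,0.002,0,0.024],[0,0.0002,0.0026,-0.0001,0.03],[0,0.0003,0.0031,-0.0001,0.036],[0,0.0003,0.0036,-0.0001,0.042],[0,0.0004,0.0042,-0.0002,0.048]]]' >/dev/null; python3 st.py 8.5 && { python3 -m pendant '[[[0,0.0001,0.0005,0,0.006],[0,0.0001,0.001,0,0.012],[0,0.0001,0.0015,0,0.018],[0,0.0002,0.002,0,0.024],[0,0.0002,0.0026,-0.0001,0.03],[0,0.0003,0.0031,-0.0001,0.036],[0,0.0003,0.0036,-0.0001,0.042],[0,0.0004,0.0042,-0.0002,0.048]]]' >/dev/null; python3 st.py 8.5; } && { python3 -m pendant '[[[0,0,0.0002,0,0.0025],[0,0,0.0004,0,0.005],[0,0.0001,0.0007,0,0.0075],[0,0.0001,0.0009,0,0.01],[0,0.0001,0.0011,0,0.0125],[0,0.0001,0.0013,0,0.015],[0,0.0002,0.0015,0,0.0175],[0,0.0002,0.0017,-0.0001,0.02]]]' >/dev/null; python3 st.py 8.5; } && { python3 -m pendant '[[[0,0,0.0002,0,0.0025],[0,0,0.0004,0,0.005],[0,0.0001,0.0007,0,0.0075],[0,0.0001,0.0009,0,0.01],[0,0.0001,0.0011,0,0.0125],[0,0.0001,0.0013,0,0.015],[0,0.0002,0.0015,0,0.0175],[0,0.0002,0.0017,-0.0001,0.02]]]' >/dev/null; python3 st.py 8.5; }
```

```text
t16.30 z83.0 yaw93.05 x89.32 y-12.13 Fx-0.7 Fy-5.0 Fz-0.6
t17.10 z83.2 yaw90.30 x89.32 y-12.26 Fx-0.9 Fy-5.9 Fz-0.8
t17.90 z83.3 yaw89.15 x89.26 y-12.38 Fx0.8 Fy-6.5 Fz-0.1
t18.70 z83.4 yaw88.01 x89.25 y-12.46 Fx-0.7 Fy-6.1 Fz-1.1
```

```bash
python3 -m pendant '[[[0,0,0.0002,0,0.0025],[0,0,0.0004,0,0.005],[0,0.0001,0.0007,0,0.0075],[0,0.0001,0.0009,0,0.01],[0,0.0001,0.0011,0,0.0125],[0,0.0001,0.0013,0,0.015],[0,0.0002,0.0015,0,0.0175],[0,0.0002,0.0017,-0.0001,0.02]]]' >/dev/null; python3 st.py 8.5 && { python3 -m pendant '[[[0,0,0.0002,0,0.0025],[0,0,0.0004,0,0.005],[0,0.0001,0.0007,0,0.0075],[0,0.0001,0.0009,0,0.01],[0,0.0001,0.0011,0,0.0125],[0,0.0001,0.0013,0,0.015],[0,0.0002,0.0015,0,0.0175],[0,0.0002,0.0017,-0.0001,0.02]]]' >/dev/null; python3 st.py 8.5; } && { python3 -m pendant '[[[0,0,0.0002,0,0.0025],[0,0,0.0004,0,0.005],[0,0.0001,0.0007,0,0.0075],[0,0.0001,0.0009,0,0.01],[0,0.0001,0.0011,0,0.0125],[0,0.0001,0.0013,0,0.015],[0,0.0002,0.0015,0,0.0175],[0,0.0002,0.0017,-0.0001,0.02]]]' >/dev/null; python3 st.py 8.5; } && { python3 -m pendant '[[[0,0,0.0002,0,0.0025],[0,0,0.0004,0,0.005],[0,0.0001,0.0007,0,0.0075],[0,0.0001,0.0009,0,0.01],[0,0.0001,0.0011,0,0.0125],[0,0.0001,0.0013,0,0.015],[0,0.0002,0.0015,0,0.0175],[0,0.0002,0.0017,-0.0001,0.02]]]' >/dev/null; python3 st.py 8.5; }
```

```text
t19.50 z83.5 yaw86.87 x89.25 y-12.52 Fx0.0 Fy-6.0 Fz-1.4
t20.30 z83.6 yaw85.72 x89.21 y-12.60 Fx-0.2 Fy-6.3 Fz-1.0
t21.10 z83.7 yaw84.58 x89.20 y-12.68 Fx-0.5 Fy-5.7 Fz-0.5
t21.90 z83.8 yaw83.43 x89.17 y-12.75 Fx-0.3 Fy-6.1 Fz-0.8
```

```bash
python3 -m pendant '[[[0,0,0.0002,0,0.0025],[0,0,0.0004,0,0.005],[0,0.0001,0.0007,0,0.0075],[0,0.0001,0.0009,0,0.01],[0,0.0001,0.0011,0,0.0125],[0,0.0001,0.0013,0,0.015],[0,0.0002,0.0015,0,0.0175],[0,0.0002,0.0017,0,0.02]]]' >/dev/null; python3 st.py 8.5 && { python3 -m pendant '[[[0,0,0.0002,0,0.0025],[0,0,0.0004,0,0.005],[0,0.0001,0.0007,0,0.0075],[0,0.0001,0.0009,0,0.01],[0,0.0001,0.0011,0,0.0125],[0,0.0001,0.0013,0,0.015],[0,0.0002,0.0015,0,0.0175],[0,0.0002,0.0017,0,0.02]]]' >/dev/null; python3 st.py 8.5; } && { python3 -m pendant '[[[0,0,0.0002,0,0.0025],[0,0,0.0004,0,0.005],[0,0.0001,0.0007,0,0.0075],[0,0.0001,0.0009,0,0.01],[0,0.0001,0.0011,0,0.0125],[0,0.0001,0.0013,0,0.015],[0,0.0002,0.0015,0,0.0175],[0,0.0002,0.0017,0,0.02]]]' >/dev/null; python3 st.py 8.5; } && { python3 -m pendant '[[[0,0,0.0002,0,0.0025],[0,0,0.0004,0,0.005],[0,0.0001,0.0007,0,0.0075],[0,0.0001,0.0009,0,0.01],[0,0.0001,0.0011,0,0.0125],[0,0.0001,0.0013,0,0.015],[0,0.0002,0.0015,0,0.0175],[0,0.0002,0.0017,0,0.02]]]' >/dev/null; python3 st.py 8.5; }
```

```text
t22.70 z83.9 yaw82.28 x89.16 y-12.75 Fx-0.1 Fy-4.5 Fz0.2
t23.50 z83.9 yaw81.13 x89.15 y-12.81 Fx-0.5 Fy-6.4 Fz-0.7
t24.30 z83.9 yaw79.99 x89.11 y-12.91 Fx-0.5 Fy-5.9 Fz-0.7
t25.10 z83.9 yaw78.85 x89.11 y-12.88 Fx0.6 Fy-5.2 Fz-0.2
```

```bash
python3 -m pendant '[[[0,0,0.0002,0,0.0025],[0,0,0.0004,0,0.005],[0,0.0001,0.0007,0,0.0075],[0,0.0001,0.0009,0,0.01],[0,0.0001,0.0011,0,0.0125],[0,0.0001,0.0013,0,0.015],[0,0.0002,0.0015,0,0.0175],[0,0.0002,0.0017,0,0.02]]]' >/dev/null; python3 st.py 8 && { python3 -m pendant '[[[0,0,0.0002,0,0.0025],[0,0,0.0004,0,0.005],[0,0.0001,0.0007,0,0.0075],[0,0.0001,0.0009,0,0.01],[0,0.0001,0.0011,0,0.0125],[0,0.0001,0.0013,0,0.015],[0,0.0002,0.0015,0,0.0175],[0,0.0002,0.0017,0,0.02]]]' >/dev/null; python3 st.py 8; } && { python3 -m pendant '[[[0,0,0.0002,0,0.0025],[0,0,0.0004,0,0.005],[0,0.0001,0.0007,0,0.0075],[0,0.0001,0.0009,0,0.01],[0,0.0001,0.0011,0,0.0125],[0,0.0001,0.0013,0,0.015],[0,0.0002,0.0015,0,0.0175],[0,0.0002,0.0017,0,0.02]]]' >/dev/null; python3 st.py 8; } && { python3 -m pendant '[[[0,0,0.0002,0,0.0025],[0,0,0.0004,0,0.005],[0,0.0001,0.0007,0,0.0075],[0,0.0001,0.0009,0,0.01],[0,0.0001,0.0011,0,0.0125],[0,0.0001,0.0013,0,0.015],[0,0.0002,0.0015,0,0.0175],[0,0.0002,0.0017,0,0.02]]]' >/dev/null; python3 st.py 8; }
```

```text
t25.90 z84.1 yaw77.72 x88.85 y-12.41 Fx-1.2 Fy-2.6 Fz1.3
t26.70 z84.2 yaw76.58 x88.95 y-12.23 Fx1.1 Fy-0.4 Fz-0.0
t27.50 z84.0 yaw75.44 x88.81 y-12.68 Fx-0.7 Fy-1.0 Fz0.3
t28.30 z84.0 yaw74.29 x88.74 y-12.84 Fx0.1 Fy-3.4 Fz1.0
```

The force dropped from 6 N to about 0 N at yaw 77–76°, so the cover has fallen over the pin. Now I lean on it in 1 mm steps.

```bash
python3 -m pendant '[[[0,0,0.0002,0,0],[0,0,0.0004,0,0],[0,0,0.0006,0,0],[0,0,0.0008,0,0],[0,0,0.001,0,0],[0,0,0.001,0,0],[0,0,0.001,0,0],[0,0,0.001,0,0]]]' >/dev/null; python3 st.py 8 && { python3 -m pendant '[[[0,0,0.0002,0,0],[0,0,0.0004,0,0],[0,0,0.0006,0,0],[0,0,0.0008,0,0],[0,0,0.001,0,0],[0,0,0.001,0,0],[0,0,0.001,0,0],[0,0,0.001,0,0]]]' >/dev/null; python3 st.py 8; }
python3 - <<'E'
from cell import env
from h import *
d=env.read_camera("side"); e=env.read_camera("scene")
b=cv2.resize(d["image"][150:240,220:320],(400,360),interpolation=2)
a=cv2.resize(e["image"][170:260,200:300],(400,360),interpolation=2)
cv2.imwrite("pics/m2.png",np.hstack([a,b]))
for n,cc,(u0,u1,v0,v1) in [("scene",e,(205,300,170,250)),("side",d,(220,320,165,280))]:
    v,u=np.mgrid[v0:v1,u0:u1]; p=pts(cc,u.ravel(),v.ravel())
    m=(np.hypot(p[:,0]-528.5,p[:,1]+25)<58)&(p[:,2]<90)&(p[:,2]>70); q=p[m]
    print(n,m.sum(),np.linalg.lstsq(np.c_[q[:,:2]-[528.5,-25],np.ones(len(q))],q[:,2],rcond=None)[0])
E
```

```text
t29.10 z84.0 yaw74.30 x88.81 y-11.68 Fx0.7 Fy-2.2 Fz0.1
t29.90 z84.0 yaw74.30 x88.76 y-10.75 Fx1.0 Fy-2.0 Fz0.3
scene 278 [-2.28188097e-02  8.91912904e-03  8.32387630e+01]
side 734 [5.11563331e-03 3.77289515e-03 8.29364050e+01]
```

View pics/m2.png

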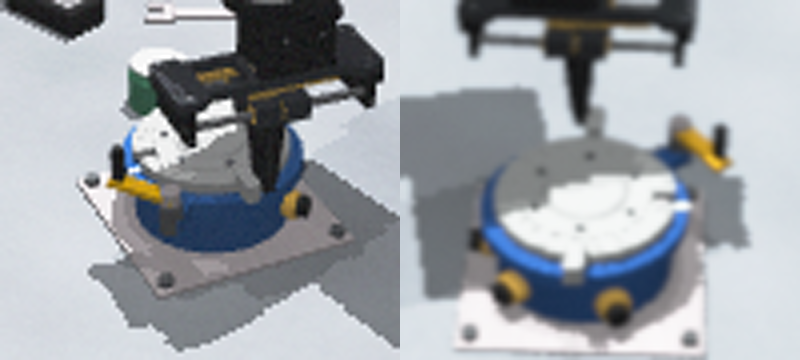

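The side view shows the cover level (fitted slope 0.006, was 0.047) with the notch at (663,195) beside the white mark at (683,205). I'll keep leaning.

```bash
python3 -m pendant '[[[0,0,0.0002,0,0],[0,0,0.0004,0,0],[0,0,0.0006,0,0],[0,0,0.0008,0,0],[0,0,0.001,0,0],[0,0,0.001,0,0],[0,0,0.001,0,0],[0,0,0.001,0,0]]]' >/dev/null; python3 st.py 8 && { python3 -m pendant '[[[0,0,0.0002,0,0],[0,0,0.0004,0,0],[0,0,0.0006,0,0],[0,0,0.0008,0,0],[0,0,0.001,0,0],[0,0,0.001,0,0],[0,0,0.001,0,0],[0,0,0.001,0,0]]]' >/dev/null; python3 st.py 8; }
```

```text
t30.80 z84.0 yaw74.30 x88.78 y-9.94 Fx0.4 Fy-5.1 Fz1.9
t31.60 z84.0 yaw74.30 x88.98 y-9.24 Fx2.6 Fy-6.9 Fz2.0
```

```bash
python3 -m pendant '[[[0,0,0.0002,0,0],[0,0,0.0004,0,0],[0,0,0.0006,0,0],[0,0,0.0008,0,0],[0,0,0.001,0,0],[0,0,0.0012,0,0],[0,0,0.0012,0,0],[0,0,0.0012,0,0]]]' >/dev/null; python3 st.py 9 && { python3 -m pendant '[[[0,0,0.0002,0,0],[0,0,0.0004,0,0],[0,0,0.0006,0,0],[0,0,0.0008,0,0],[0,0,0.001,0,0],[0,0,0.001,0,0],[0,0,0.001,0,0],[0,0,0.001,0,0]]]' >/dev/null; python3 st.py 9; }
```

```text
t32.40 z84.0 yaw74.30 x89.15 y-8.28 Fx3.9 Fy-7.5 Fz2.4
t33.20 z84.0 yaw74.28 x89.18 y-7.53 Fx5.4 Fy-8.8 Fz3.1
```

```bash
python3 -m pendant '[[[0,0.0002,0.0002,0,0],[0,0.0004,0.0004,0,0],[0,0.0006,0.0006,0,0],[0,0.0008,0.0008,0,0],[0,0.001,0.001,0,0],[0,0.001,0.001,0,0],[0,0.001,0.001,0,0],[0,0.001,0.001,0,0]]]' >/dev/null; python3 st.py 9 && { python3 -m pendant '[[[0,0,0.0002,0,0],[0,0,0.0004,0,0],[0,0,0.0006,0,0],[0,0,0.0008,0,0],[0,0,0.001,0,0],[0,0,0.001,0,0],[0,0,0.001,0,0],[0,0,0.001,0,0]]]' >/dev/null; python3 st.py 9; }
```

```text
t34.00 z84.0 yaw74.30 x89.83 y-6.67 Fx2.5 Fy-9.0 Fz5.0
```

Run:
```python
from cell import env
from h import *
s=env.state();print(s["opening"],s["ft_force"],s["moment"])
d=env.read_camera("side"); e=env.read_camera("scene"); w=env.read_camera("wrist")
b=cv2.resize(d["image"][160:235,220:320],(400,300),interpolation=2)
a=cv2.resize(e["image"][170:245,200:300],(400,300),interpolation=2)
ww=cv2.resize(w["image"][120:270,70:470],(800,300),interpolation=2)
cv2.imwrite("pics/m3.png",np.vstack([np.hstack([a,b]),ww]))
for n,cc,(u0,u1,v0,v1) in [("scene",e,(205,300,170,250)),("side",d,(220,320,165,280))]:
    v,u=np.mgrid[v0:v1,u0:u1]; p=pts(cc,u.ravel(),v.ravel())
    m=(np.hypot(p[:,0]-528.5,p[:,1]+25)<58)&(p[:,2]<90)&(p[:,2]>70); q=p[m]
    print(n,m.sum(),np.linalg.lstsq(np.c_[q[:,:2]-[528.5,-25],np.ones(len(q))],q[:,2],rcond=None)[0])
```

```text
0.006276253510216072 [-8.00799851  4.85872255  4.98948863] [ 0.70114879  1.60799695 -0.06764706]
scene 255 [-3.27837151e-02  2.04151372e-02  8.32064337e+01]
side 725 [9.20364386e-04 5.68323095e-03 8.30730484e+01]
```

View pics/m3.png

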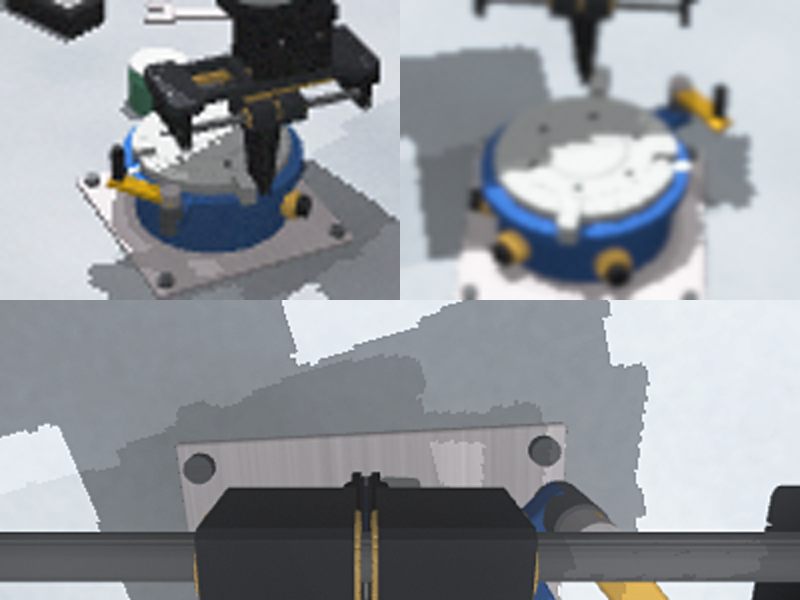

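The cover is flat at the mark: the notch at side (672,160) lines up with the white mark. I'll raise the lean to about 13–15 N and hold it.

```bash
python3 -m pendant '[[[0,0,0.0003,0,0],[0,0,0.0006,0,0],[0,0,0.0009,0,0],[0,0,0.0012,0,0],[0,0,0.0012,0,0],[0,0,0.0012,0,0],[0,0,0.0012,0,0],[0,0,0.0012,0,0]]]' >/dev/null; python3 st.py 12.5 && { python3 -m pendant '[[[0,0,0.0003,0,0],[0,0,0.0006,0,0],[0,0,0.0009,0,0],[0,0,0.0012,0,0],[0,0,0.0012,0,0],[0,0,0.0012,0,0],[0,0,0.0012,0,0],[0,0,0.0012,0,0]]]' >/dev/null; python3 st.py 11.5; }
```

```text
t34.95 z84.0 yaw74.29 x90.00 y-6.28 Fx4.2 Fy-13.0 Fz7.1
```

Only 0.4 mm of the last 1.2 mm was made and the force rose to 15 N in total, so the pin has caught it. I'll hold there, back off and lift clear.

```bash
python3 -m pendant '[[[0,0,0,0,0],[0,0,0,0,0],[0,0,0,0,0],[0,0,0,0,0],[0,0,0,0,0],[0,0,0,0,0],[0,0,0,0,0],[0,0,0,0,0]]]' >/dev/null; python3 st.py; python3 -m pendant '[[[0,0,-0.003,0,0],[0,0,-0.008,0,0],[0,0,-0.018,0,0],[0,0,-0.018,-0.03,0],[0,0,-0.018,-0.07,0],[0,0,-0.018,-0.076,0],[0,0,-0.018,-0.076,0],[0,0,-0.018,-0.076,0]]]'; python3 st.py
```

```text
t35.75 z84.0 yaw74.29 x90.00 y-6.28 Fx4.1 Fy-12.5 Fz7.2
t: 36.55
eef_pos: [530.7, 67.4, 159.2]
tcp_rot: [-3.141, 0.0, 1.297]
ft_force: [-0.2, -0.2, 0.4]
opening: -0.001
t36.55 z159.2 yaw74.30 x89.58 y-22.91 Fx-0.3 Fy-0.2 Fz0.4
```

Both were held steady at about 15 N for roughly 1 s. Now to the latch: descend on the outer, anticlockwise side of the stud.

```bash
sed -i 's/np.array(\[528.5,-25\])/np.array([617,30.1] if len(sys.argv)>2 else [528.5,-25])/' st.py
python3 -m pendant '[[[0,-0.011,0.034,0,-0.14],[0,-0.022,0.068,0,-0.28],[0,-0.033,0.102,0,-0.42],[0,-0.044,0.136,0,-0.571],[0,-0.044,0.136,0,-0.571],[0,-0.044,0.136,0.03,-0.571],[0,-0.044,0.136,0.061,-0.571],[0,-0.044,0.136,0.061,-0.571]]]'; python3 st.py 9 p
python3 - <<'E'
from cell import env
from h import *
d=env.read_camera("side"); w=env.read_camera("wrist")
b=cv2.resize(d["image"][140:240,220:340],(480,400),interpolation=2)
ww=cv2.resize(w["image"][150:250,200:280],(320,400),interpolation=2)
cv2.imwrite("pics/m4.png",np.hstack([b,ww]))
E
```

```text
t: 37.35
eef_pos: [648.1, -11.2, 94.4]
tcp_rot: [-3.136, -0.003, 1.867]
ft_force: [-0.3, 0.6, -0.2]
opening: -0.002
t37.35 z94.4 yaw106.94 x-48.56 y17.75 Fx0.6 Fy-0.1 Fz-0.2
```

View pics/m4.png

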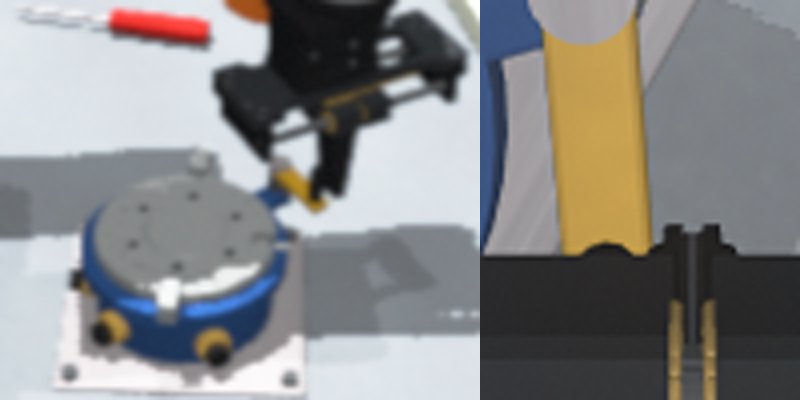

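The finger is beside the stud: in the wrist crop the stud is at (605,250) and the finger at (700,235), on the outer side. Pushing round in an arc about the hinge.

```bash
python3 -m pendant '[[[0,0,-0.003,0,0],[0,0,-0.006,0,0],[0,-0.0003,-0.0072,0,0.025],[0,-0.0005,-0.0084,0,0.05],[0,-0.0007,-0.0097,0,0.075],[0,-0.0009,-0.0109,0,0.1],[0,-0.0012,-0.0134,0,0.15],[0,-0.0014,-0.0159,0,0.2]]]' >/dev/null; python3 st.py 12 p && { python3 -m pendant '[[[0,-0.0005,-0.0024,0,0.05],[0,-0.0009,-0.0049,0,0.1],[0,-0.0012,-0.0074,0,0.15],[0,-0.0014,-0.0099,0,0.2],[0,-0.0014,-0.0124,0,0.25],[0,-0.0013,-0.0149,0,0.3],[0,-0.0013,-0.0149,0,0.3],[0,-0.0013,-0.0149,0,0.3]]]' >/dev/null; python3 st.py 12 p; }
```

```text
t38.25 z99.7 yaw95.37 x-49.66 y14.39 Fx-1.7 Fy4.6 Fz4.5
t39.05 z99.4 yaw78.34 x-49.08 y14.07 Fx-2.2 Fy4.4 Fz3.5
```

```bash
python3 -m pendant '[[[0,-0.0005,-0.0024,0,0.05],[0,-0.0009,-0.0049,0,0.1],[0,-0.0012,-0.0074,0,0.15],[0,-0.0014,-0.0099,0,0.2],[0,-0.0014,-0.0124,0,0.25],[0,-0.0013,-0.0149,0,0.3],[0,-0.0013,-0.0149,0,0.3],[0,-0.0013,-0.0149,0,0.3]]]' >/dev/null; python3 st.py 10 p && { python3 -m pendant '[[[0,-0.0005,-0.0024,0,0.05],[0,-0.0009,-0.0049,0,0.1],[0,-0.0012,-0.0074,0,0.15],[0,-0.0014,-0.0099,0,0.2],[0,-0.0014,-0.0124,0,0.25],[0,-0.0013,-0.0149,0,0.3],[0,-0.0013,-0.0149,0,0.3],[0,-0.0013,-0.0149,0,0.3]]]' >/dev/null; python3 st.py 10 p; }
```

```text
t39.85 z99.0 yaw61.19 x-48.41 y13.72 Fx-3.0 Fy4.0 Fz2.7
t40.65 z98.8 yaw44.02 x-47.90 y13.26 Fx-2.6 Fy3.4 Fz2.3
```

```bash
python3 -m pendant '[[[0,-0.0003,-0.0012,0,0.025],[0,-0.0005,-0.0024,0,0.05],[0,-0.0007,-0.0037,0,0.075],[0,-0.0009,-0.0049,0,0.1],[0,-0.0011,-0.0061,0,0.125],[0,-0.0012,-0.0074,0,0.15],[0,-0.0013,-0.0086,0,0.175],[0,-0.0013,-0.0086,0,0.175]]]' >/dev/null; python3 st.py 7 p && { python3 -m pendant '[[[0,0,-0.0003,0,0],[0,0,-0.0006,0,0],[0,0,-0.0009,0,0],[0,0,-0.0012,0,0],[0,0,-0.0015,0,0],[0,0,-0.0018,0,0],[0,0,-0.002,0,0],[0,0,-0.002,0,0]]]' >/dev/null; python3 st.py 7 p; } && { python3 -m pendant '[[[0,0,-0.0003,0,0],[0,0,-0.0006,0,0],[0,0,-0.0009,0,0],[0,0,-0.0012,0,0],[0,0,-0.0015,0,0],[0,0,-0.0018,0,0],[0,0,-0.002,0,0],[0,0,-0.002,0,0]]]' >/dev/null; python3 st.py 7 p; }
```

```text
t41.45 z98.8 yaw33.91 x-47.77 y13.22 Fx-3.1 Fy4.8 Fz2.1
t42.25 z98.7 yaw33.96 x-47.80 y11.28 Fx-4.8 Fy5.3 Fz1.5
t43.05 z98.9 yaw33.97 x-47.74 y10.39 Fx-5.4 Fy11.7 Fz1.1
```

```bash
python3 -m pendant '[[[0,0,-0.0002,0,0],[0,0,-0.0004,0,0],[0,0,-0.0005,0,0],[0,0,-0.0005,0,0],[0,0,-0.0005,0,0],[0,0,-0.0005,0,0],[0,0,-0.0005,0,0],[0,0,-0.0005,0,0]]]' >/dev/null; python3 st.py 7 p; python3 -m pendant '[[[0,0,0.003,0,0],[0,0,0.012,0,0],[0,0,0.022,0,0],[0,0,0.022,-0.04,0],[0,0,0.022,-0.09,0],[0,0,0.022,-0.14,0],[0,0,0.022,-0.18,0],[0,-0.04,0.022,-0.2,0]]]'
python3 -m pendant '[[[0,-0.045,0,0,0],[0,-0.09,0,0,0],[0,-0.1,0,0,0],[0,-0.1,0,0,0],[0,-0.1,0,0,0],[0,-0.1,0,0,0],[0,-0.1,0,0,0],[0,-0.1,0,0,0]]]'
python3 - <<'E'
from cell import env
from h import *
s=env.state();w=env.read_camera("wrist");d=env.read_camera("side");pickle.dump((s,w,d),open("w3.pkl","wb"))
T=tool(s)@w["tool_from_camera"]; Ti=np.linalg.inv(T)
p=Ti[:3,:3]@np.array([545,-15,80])+Ti[:3,3]; u,v=(p[:2]/p[2]*w["fx"]+[w["cx"],w["cy"]]).astype(int); print(u,v)
a=w["image"][max(0,v-75):v+75,max(0,u-75):u+75];print(a.shape,max(0,v-75),max(0,u-75))
b=cv2.resize(d["image"][150:250,220:320],(400,400),interpolation=2)
cv2.imwrite("pics/m5.png",np.hstack([cv2.resize(a,(400,400),interpolation=2),b]))
v,u=np.mgrid[165:280,220:320]; q=pts(d,u.ravel(),v.ravel())
m=(np.hypot(q[:,0]-528.5,q[:,1]+25)<58)&(q[:,2]<87)&(q[:,2]>70); q=q[m]
print(m.sum(),np.linalg.lstsq(np.c_[q[:,:2]-[528.5,-25],np.ones(len(q))],q[:,2],rcond=None)[0])
E
```

```text
t43.85 z98.9 yaw33.96 x-47.75 y10.34 Fx-5.8 Fy13.9 Fz-0.2
t: 44.65
eef_pos: [564.3, -43.6, 302.2]
tcp_rot: [3.139, -0.004, 0.595]
ft_force: [-0.3, -1.5, -1.1]
opening: 0.005
t: 45.45
eef_pos: [479.5, -99.7, 298.7]
tcp_rot: [-3.141, 0.0, 0.594]
ft_force: [-0.1, 0.4, -0.2]
opening: 0.003
227 96
(150, 150, 3) 21 152
699 [6.83413977e-03 8.30075234e-03 8.28560896e+01]
```

View pics/m5.png

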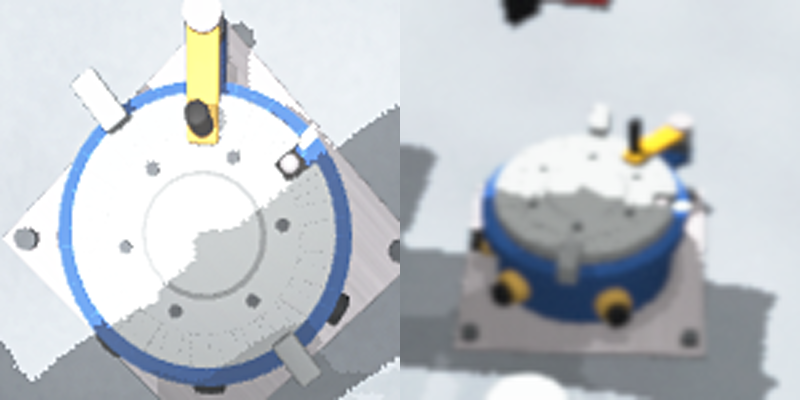

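The pin (292,162) shows inside the notch beside the mark (312,138). The arm points from its pivot (203,14) straight at the cover centre (205,235), the last 0.5 mm of push moved the stud only 0.05 mm, and the tool is clear. Handing in.

```bash
python3 -c "
from cell import env
print(env.job_done())"
```

```text
the job is handed in; nothing more can be done
None
```

The cover is seated over its pin, the latch is at its stop, and I handed the job in shortly after 45.5 s with the tool clear. The hand-in gave no verdict.

- **Cover:** I pushed lug_left clockwise along the arc. The force mostly ran at 5–11 N and fell to nearly zero when the notch dropped over the pin.
- **Lean:** The cover came up hard against the pin. I held about 12.5–13 N tangential (about 15 N in total) for about 1 s.
- **Latch:** I swung it over by the stud with about 4–5 N. At the stop the push peaked at about 14 N (15 N in total), and the stud did not move any further.

**Last checks:**
- The side camera puts the cover's top at 82.9 mm, within the 2 mm calibration but not the 80 mm expected. Its slope is about 0.01 rad, down from 0.047 when cocked.
- The wrist picture shows the pin inside the notch beside the mark, and the latch arm pointing at the cover's centre.

**Disagreements and near misses:**
- The scene camera gave a larger slope of 0.02–0.04 rad after the drop. The gripper was blocking part of its view, so I went by the side camera.
- Partway round, friction pushed the total force to about 15.5 N until I moved the tool outward and up. The highest force I read on the cover at any step was about 16 N. Forces were read only at the end of each move.
- After the drop the lug went further than the stated play suggests. I put this down to finger give and centre error; the hard stop and the picture both show it caught.
- I never touched the other items on the bench, but I did not measure their positions again at the end.

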